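# Click the welding remote to its third current step and start it

### The job

On the blue welding remote, push the orange lever from its parked end along the slot to the third click, one click at a time, pausing for about a second in each of the three clicks and never running on past the third. Then press the green button fully in to switch the set on, and move clear. Only push with the fingers: do not pinch the lever or force it, do not press the button before the lever is set, and leave everything else on the bench where it is.

Things in the scene. Friction and masses are not known exactly. Their poses are not given: they have to be found in the camera images.
- remote: blue control box with a black top, fixed to the bench, 150 (x) x 260 (y) x 70 (z) mm; origin at the centre of its underside. It stands turned by up to about 0.5 rad. A straight slot for the lever runs along its y axis at x = +30 mm; the flat top is at z = 70 mm
- lever_top (a point): centre of the top of the orange lever, a block 26 (x) x 16 (y) x 38 (z) mm standing up from the box's top, axes parallel to the box's; its top is 109 mm above the bench. Parked, it is at x = +30, y = -55 mm of the box; it slides only along the box's +y. The two push faces lie 8 mm before and behind this point along y. White marks lie beside the slot at the parked position and each click; the third one after the parked position is longer and yellow
- lever (a joint): travel of the lever in m along the box's +y: 0 parked at its end stop (every start), clicks at 0.016, 0.032, 0.048 (the third), 0.064 and 0.080 (far stop). Pushing from one click towards the next takes up to about 5 to 7 N, greatest a quarter of the way; past half-way the lever jumps by itself into the next click and stays there
- start_top (a point): centre of the top of the round green push button, 30 mm across, in a black housing on the box's top at x = -35, y = +85 mm of the box, facing up; its top is 92 mm above the bench
- start (a joint): how far the green button is pressed, in m: 0 out, 0.006 fully in; a spring returns it; fully in takes about 5 N
- nut: upright bare steel sleeve 26 mm across, 22 mm tall, standing loose on the box's top; leave alone; origin at the centre of its underside
- tin: white-lidded can with a red band, 60 mm across, 85 mm tall, standing beyond the box; leave alone; origin at the centre of its underside
- brush: wire brush lying on the robot's side of the box, low; leave alone; origin at its underside
- hammer: hammer with an orange handle lying on the bench to the left; leave alone; origin at its underside
- square: red L-shaped magnetic square, 16 mm thick, lying on the bench to the right; leave alone; origin at its underside
- clamp: grey C-clamp lying flat on the bench to the right; leave alone; origin at its underside
- mug: blue cup 76 mm across, 85 mm tall, on the bench to the left; leave alone; origin at the centre of its underside

How it is judged:
On the way, in this order (a step that is already met when the one before it is completed fails the run):
1. the lever rests in the first click (value of joint lever between 0.012 and 0.02 m), for 0.4 s.
2. the lever rests in the second click (value of joint lever between 0.028 and 0.036 m), for 0.4 s.
3. the lever rests in the third click (value of joint lever between 0.044 and 0.052 m), for 0.4 s.
4. the green button is fully in (value of joint start above 0.0048 m), for 0.04 s.
At the end, for the whole second after the job is handed in: the lever sits still in the third click (within 3 mm of 48 mm), after resting 0.4 s or more in the first, second and third clicks in turn; the green button has since been pressed in (4.8 mm or more of 6) and is out again (value of joint lever between 0.045 and 0.051 m and velocity of joint lever between -0.005 and 0.005 m/s and value of joint start below 0.002 m); the robot touches nothing.
It fails at once if the lever runs on past the third click (value of joint lever above 0.056 m).
It fails at once if the button is pressed before the lever is at the third click (value of joint start above 0.003 m and value of joint lever below 0.042 m).
It fails at once if the lever is pinched (pressed on two opposite faces at once) ((contact force between the fingers and lever_c0 above 1.5 N and contact force between the fingers and lever_c1 above 1.5 N) or (contact force between the fingers and lever_c2 above 1.5 N and contact force between the fingers and lever_c3 above 1.5 N)).
It fails at once if the lever is forced (over 30 N) (contact force between the arm and lever above 30 N).
It fails at once if another thing on the bench is shifted by more than 15 mm or lifted (distance of any of nut, tin, brush, hammer, square, clamp, mug from where it was at the start of the episode above 0.015 m).
It also fails if it takes over 53 s, if anything falls off the work surface, if the arm or the gripper's body presses on something with over 40 N, if the wrist force passes 120 N, or if a joint passes its speed limit or range.

### The arm

A 6-joint arm with a two-finger parallel gripper is mounted at the origin on the work surface. World frame = base frame: x ahead of the robot, y to its left, z up, the work surface at z = 0. Lengths are in m, angles in rad, forces in N, time in s.
With the tool pointing down it reaches from about 0.35 to 0.975 m from the base axis. Payload 4.9 kg.
Tool frame: the origin (TCP) lies at the very end of the fingers, on their centre line; the grasp point (between the pads) lies behind it (manip.grip_depth is the z of the grasp point in the tool frame, in m); z points along the fingers, y is the direction in which the jaws open and shut (so a half turn about z gives the same grasp; the last joint's range is limited). The gripper opens to 85 mm and grips with 20 to 120 N. Pads are 22 mm wide; open, the fingers measure 114 mm over their backs; the gripper's body (76 mm by 85 mm) begins 54 mm behind the grasp point. The pads swing forward as they close: fully open they stand 13 mm farther back than shut.
Start: joints at [1.113, 0.053, 1.613, -0, 1.476, -0.119], TCP at [0.208, 0.589, 0.208] pointing down, gripper open.
Joint ranges: [-3.01, 3.01], [-1.01, 2.22], [0.06, 2.58], [-1.02, 4.17], [0.09, 2.62], [-3.14, 3.14]. Speed limits (rad/s): [2.57, 2.57, 3.14, 3.14, 3.14, 3.14].

### API

Orientations are given as a unit quaternion [w, x, y, z].
In Python, from plant import state, optics, manip, silhouettes, place_of gives the robot as it stands. The module is installed in compiled form; this text tells all that it offers.
- The arm moves only by the tool jog_arm, never from a script. Its argument "increments" is a list of rows, each an object with "slide": the shift along the tool's x, y, z in mm, a list of three; "rotation": the turn, a rotation vector about the tool's x, y, z in degrees, a list of three. A call has 1 to 20 rows; each row shifts and turns the commanded pose from where the row before left it, along the tool's axes as they then stand; what a row does not reach is not made up. A row lasts 1/12 s, in which the tool goes at most 41.7 mm and 7.16 degrees, less where a joint would pass 70% of its speed; a pose out of reach is approached as far as the arm can. A call with a gripper value outside its range is refused whole. "fingers" is the opening, from 0 (shut) to 1 (fully open), set as the call begins (left out, the last holds). The fingers move at their own pace and stop on an object; the grip force is fixed at half the most. Time passes only in rows, so rows that do not move let the fingers close. It gives the time, the measured TCP pose, the force and the opening at its end, in the units of the state.
- state(): the state, without advancing time (a new reading comes with each control period).
- optics.grab_frame(name): name is "side" or "top" or "wrist"; returns a dict with "frame" (420x560x3 uint8, blue, green, red), "camera_matrix" (3x3 intrinsics, pixels), "distortion" ([k1, k2, p1, p2, k3] as OpenCV has them; the pictures are not rectified), "R" (3x3) and "t" (3): a world point X has camera coordinates R X + t. Camera axes: x right, y down, z forward; pixel columns grow to the right and rows downward; lengths in m; the calibration is good to about 2 mm. A picture is of the moment at which its call begins. There is no depth.
- manip.job_done(): hands the job in, once; it reports no verdict.
Trained networks look in the newest picture that a camera, given by its name, has taken for a name from the list of things; names that differ only in an ending like _2 or _b are one class to them, and where a whole thing is asked for, a point or a joint stands for the part that bears it (a point fixed in the world has none). Each returns a list of dicts, best first, with "score" (0 to 1); they miss things now and then, are a little off and sometimes report something else, mostly with a low value. They report only what shows in the picture. A call takes as long as a camera call.
- silhouettes(thing, camera): "mask" (420x560 bool, what is visible of it) and "bbox" ([left, top, right, bottom] in pixels, round what is visible of it).
- place_of(thing, camera): "uv" ([column, row] in pixels: a listed point, or the origin of a listed thing).
The state is a dict: "time": time; "joint_pos": joint angles; "joint_vel": joint speeds; "joint_efforts": joint torques, N m; "tool_pos": TCP position; "tool_rot": TCP orientation; "contact_force": force on the tool from outside, world axes, zero at the start; "ft_torque": the same for the moment, N m; "gripper_width": opening from 0.0 (shut) to 1.0 (fully open).
Only numpy, scipy, OpenCV 4.12 (cv2) and the standard library are available. Lean on these libraries where they do the work, as an engineer would, in place of code of your own. Each camera call takes 0.05 s, during which the arm holds its last target.

## Working session

There is one attempt and no reset: what is moved stays moved. The work goes in short steps, Python scripts to look and compute and a tool call to move; the robot and the scene stay as the last step left them, time stands still between calls to the robot, and variables do not carry over. Pictures are saved under pics/ and viewed, and the job is handed in when it is done.

Besides the shell and the picture viewer there is one more tool, called after "Request:" as a command line: name --argument value ..., lists and objects as JSON in quotes. jog_arm: Moves the arm, as the interface text tells. Its arguments: {"type":"object","properties":{"increments":{"type":"array","items":{"type":"object","properties":{"slide":{"type":"array","items":{"type":"number"}},"rotation":{"type":"array","items":{"type":"number"}}}}},"fingers":{"type":"number"}},"required":["increments"]}

```bash
mkdir -p pics; cat > h.py <<'E'
import numpy as np, cv2
from plant import state, optics, manip, silhouettes, place_of
def ray(f,uv):
    K=np.array(f["camera_matrix"]);d=np.array(f["distortion"]);R=np.array(f["R"]);t=np.array(f["t"])
    p=cv2.undistortPoints(np.array([[uv]],float),K,d)[0,0]
    return -R.T@t, R.T@np.array([p[0],p[1],1.])
def atz(f,uv,z):
    c,d=ray(f,uv); return c+d*(z-c[2])/d[2]
def proj(f,X):
    R=np.array(f["R"]);t=np.array(f["t"])
    return cv2.projectPoints(np.array(X,float).reshape(-1,1,3),cv2.Rodrigues(R)[0],t,np.array(f["camera_matrix"]),np.array(f["distortion"]))[0].reshape(-1,2)
E
python3 - <<'E'
from h import *
for c in("top","side","wrist"):
    f=optics.grab_frame(c); cv2.imwrite(f"pics/a_{c}.png",f["frame"])
    print(c,ray(f,(280,210)))
    for th,z in(("lever_top",.109),("start_top",.092),("remote",0),("nut",.07),("tin",0)):
        for r in place_of(th,c)[:2]: print(th,r["uv"],round(r["score"],2),atz(f,r["uv"],z).round(4))
print(state(),manip.grip_depth)
E
```

```text
top (array([0.33725628, 0.00416047, 1.11659492]), array([ 0.20417374, -0.01587597, -0.97898599]))
lever_top [303.1, 190.8] 0.63 [ 0.5979 -0.0735  0.109 ]
start_top [259.5, 232.4] 0.59 [0.4922 0.0418 0.092 ]
remote [281.7, 214.9] 0.81 [ 0.5557 -0.0186  0.    ]
remote [320.9, 213.7] 0.34 [ 0.5578 -0.1308  0.    ]
nut [324.1, 213.1] 0.43 [ 0.5455 -0.131   0.07  ]
tin [268.9, 169.1] 0.82 [0.6932 0.0167 0.    ]
side (array([ 0.07958814, -1.03985068,  0.75983277]), array([ 0.34942439,  0.78145663, -0.5169539 ]))
lever_top [314.4, 204.1] 0.66 [ 0.6045 -0.0687  0.109 ]
start_top [252.5, 200.1] 0.51 [0.4898 0.0444 0.092 ]
remote [292.0, 237.6] 0.57 [ 0.5634 -0.0278  0.    ]
nut [301.0, 230.6] 0.41 [ 0.5505 -0.1042  0.07  ]
tin [325.6, 219.2] 0.7 [0.6817 0.0104 0.    ]
wrist (array([0.127775  , 0.6171206 , 0.37393828]), array([ 0.30812875, -0.10741908, -0.94526086]))
{'time': 0.9, 'joint_pos': array([ 1.11298874e+00,  5.27125686e-02,  1.61290004e+00,  1.82256922e-05,
        1.47598039e+00, -1.18990198e-01]), 'joint_vel': array([-7.63057000e-04,  3.52109149e-04, -7.23835902e-04, -9.32574926e-05,
        6.37965239e-04,  1.13525492e-03]), 'joint_efforts': array([ 6.88079217e-05, -3.93710732e+01, -3.70460129e+01, -1.81598502e-04,
        5.36352309e-04, -1.28807199e-05]), 'tool_pos': array([0.20771539, 0.5894602 , 0.20809575]), 'tool_rot': array([-8.74587602e-06,  1.68600389e-01,  9.85684487e-01,  2.41630076e-06]), 'contact_force': array([-0.25331271, -0.34703126, -0.03328031]), 'ft_torque': array([0.0055184 , 0.02571022, 0.0239376 ]), 'gripper_width': 1.0007337034622812} -0.0187
```

```bash
python3 - <<'E'
import cv2
a=cv2.imread("pics/a_top.png")[140:300,200:400];cv2.imwrite("pics/b_top.png",cv2.resize(a,None,fx=4,fy=3.7,interpolation=2))
a=cv2.imread("pics/a_side.png")[140:300,200:400];cv2.imwrite("pics/b_side.png",cv2.resize(a,None,fx=4,fy=3.7,interpolation=2))
E
```

```text
(no output)
```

View pics/a_top.png

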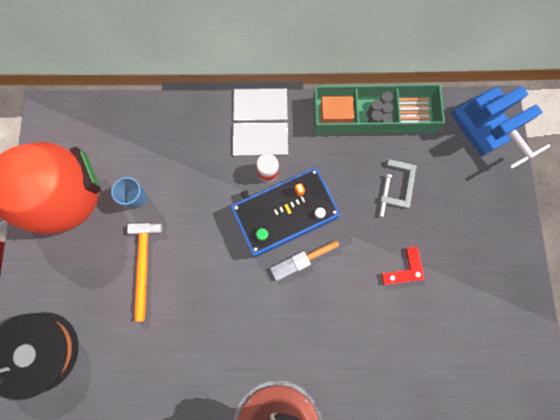

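View pics/b_top.png

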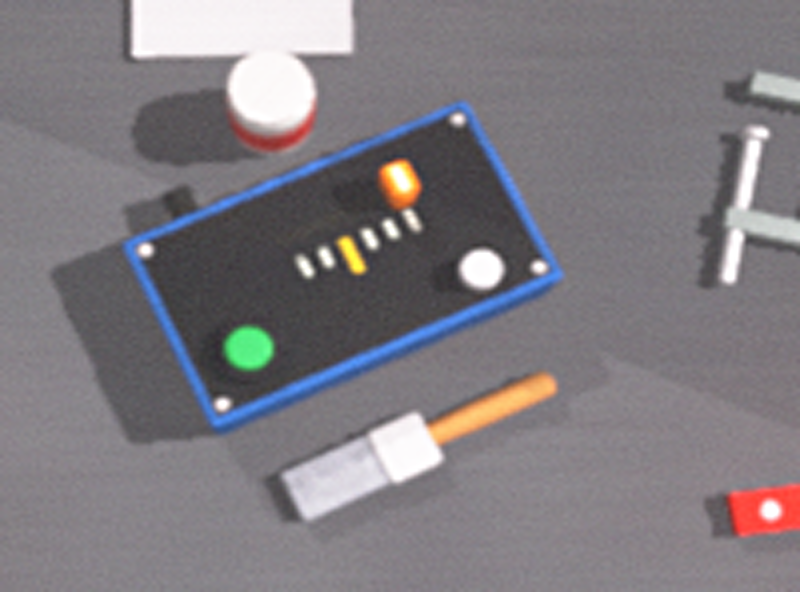

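View pics/b_side.png

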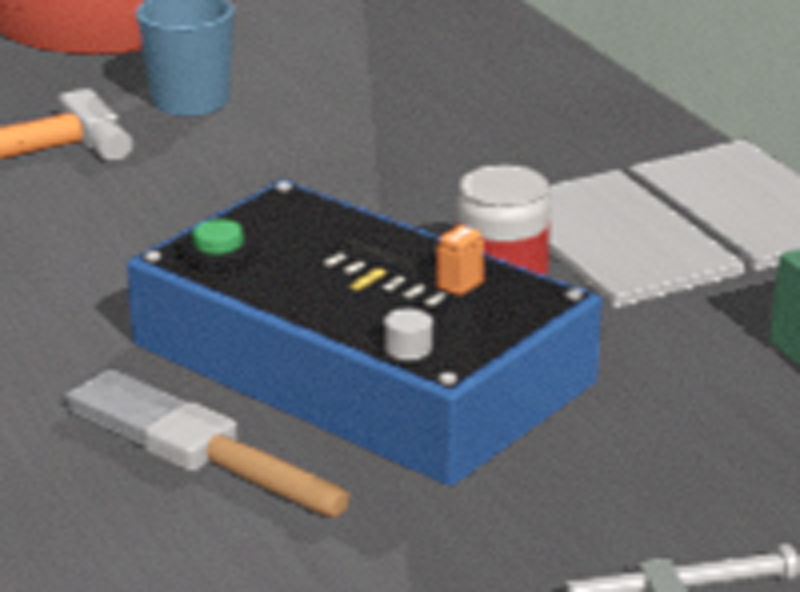

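```bash
cat > fit.py <<'E'
from h import *
from scipy.optimize import least_squares
def fit(ft,fs):
    obj=np.array([[-.075,.13,.07],[.075,.13,.07],[.075,-.13,.07],[-.075,-.13,.07],[.03,-.055,.109],[-.035,.085,.092]])
    ut=np.array([[215,417],[130,243],[465,103],[561,271],0,0][:4])/[4,3.7]+[200,140]
    us=np.array([[130,262],[285,182],[600,297],[452,387]])/[4,3.7]+[200,140]
    ut=np.vstack([ut,[303.1,190.8],[259.5,232.4]]);us=np.vstack([us,[314.4,204.1],[252.5,200.1]])
    def W(p):
        c,s=np.cos(p[2]),np.sin(p[2]);return obj@np.array([[c,-s,0],[s,c,0],[0,0,1]]).T+[p[0],p[1],0]
    def res(p): return np.concatenate([(proj(ft,W(p))-ut).ravel(),(proj(fs,W(p))-us).ravel()])
    r=least_squares(res,[.555,-.02,.3],loss="soft_l1"); return r.x,res(r.x).reshape(2,6,2),W(r.x)
E
python3 - <<'E'
from fit import *
ft=optics.grab_frame("top");fs=optics.grab_frame("side")
p,r,w=fit(ft,fs);print(p);print(r.round(2));print(w.round(4))
for th in("nut","tin"):
  for c,f in(("top",ft),("side",fs)):
    for q in silhouettes(th,c)[:1]:print(th,c,q["bbox"],q["score"])
E
```

```text
[ 0.55687109 -0.02874135  0.4205362 ]
[[[-0.54  2.58]
  [-2.08 -1.11]
  [ 0.75 -1.96]
  [ 1.45  1.09]
  [-2.67 -3.22]
  [ 2.78  0.72]]

 [[-1.93 -0.81]
  [-0.74 -1.67]
  [ 0.77 -0.29]
  [-0.68  3.25]
  [ 0.44 -0.59]
  [ 1.66  1.73]]]
[[ 0.4353  0.0593  0.07  ]
 [ 0.5723  0.1206  0.07  ]
 [ 0.6784 -0.1168  0.07  ]
 [ 0.5415 -0.178   0.07  ]
 [ 0.6067 -0.0667  0.109 ]
 [ 0.4902  0.0346  0.092 ]]
nut top [318.3, 210.6, 324.4, 217.0] 0.57
nut side [297.0, 223.2, 310.2, 236.9] 0.55
tin top [257.1, 151.6, 278.5, 184.1] 0.73
tin side [250.2, 198.3, 258.9, 205.9] 0.68
```

Request:
jog_arm --increments '[{"slide":[-25,-21,-10]},{"slide":[-25,-21,-10]},{"slide":[-25,-21,-10]},{"slide":[-25,-21,0]},{"slide":[-25,-21,0]},{"slide":[-25,-21,0]},{"slide":[-25,-21,0]},{"slide":[-25,-21,0]},{"slide":[-25,-21,0]},{"slide":[-25,-21,0]},{"slide":[-25,-21,0]},{"slide":[-25,-21,0]},{"slide":[-25,-21,0]},{"slide":[-25,-21,0]},{"slide":[-25,-21,0]},{"slide":[-25,-21,0]},{"slide":[-25,-21,0]},{"slide":[-25,-21,0]},{"slide":[-25,-21,0]},{"slide":[-25,-21,0]}]' --fingers 0

```text
invalid input
```

Request:
jog_arm --increments '[{"slide":[-25,-21,0]},{"slide":[-25,-21,0]},{"slide":[-25,-21,0]},{"slide":[-25,-21,0]},{"slide":[-24,-20,0]},{"rotation":[0,0,6.6]},{"rotation":[0,0,6.6]},{"rotation":[0,0,6.6]},{"rotation":[0,0,6.6]},{"rotation":[0,0,6.6]},{"rotation":[0,0,6.6]},{"rotation":[0,0,6.6]},{"slide":[0,0,0]},{"slide":[0,0,0]},{"slide":[0,0,0]}]'

```text
invalid input
```

```bash
python3 - <<'E'
from h import *
import pickle
s=state();print(s["time"],s["tool_pos"],s["tool_rot"],s["joint_pos"],s["gripper_width"],s["contact_force"])
fs={}
for c in("wrist","side","top"):
    f=optics.grab_frame(c); fs[c]=f;cv2.imwrite(f"pics/c_{c}.png",f["frame"])
    for th,z in(("lever_top",.109),("start_top",.092)):
        for r in place_of(th,c)[:2]: print(c,th,r["uv"],round(r["score"],2),atz(f,r["uv"],z).round(4))
pickle.dump(fs,open("c.pkl","wb"))
E
```

```text
1.2 [0.20771348 0.58942739 0.20808886] [ 4.67683316e-06  1.68595299e-01  9.85685358e-01 -2.83387181e-05] [ 1.11298922e+00  5.26825924e-02  1.61294266e+00 -2.52007237e-05
  1.47601908e+00 -1.18995935e-01] 1.0021966504233721 [ 1.06133329  0.12743678 -0.80205244]
side lever_top [314.6, 203.8] 0.65 [ 0.6056 -0.0676  0.109 ]
side start_top [255.4, 201.2] 0.42 [0.4942 0.036  0.092 ]
top lever_top [302.0, 190.4] 0.47 [ 0.599  -0.0706  0.109 ]
top start_top [260.2, 233.5] 0.56 [0.4893 0.04   0.092 ]
```

View pics/c_wrist.png

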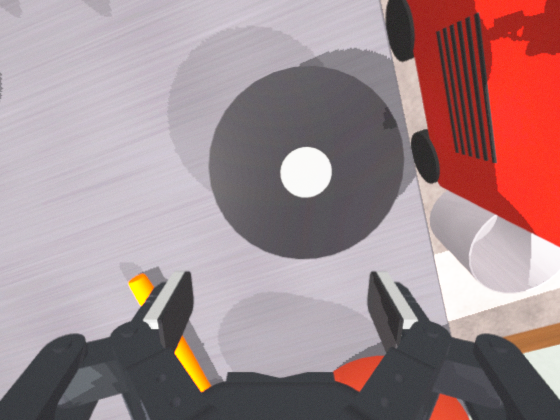

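View pics/c_side.png

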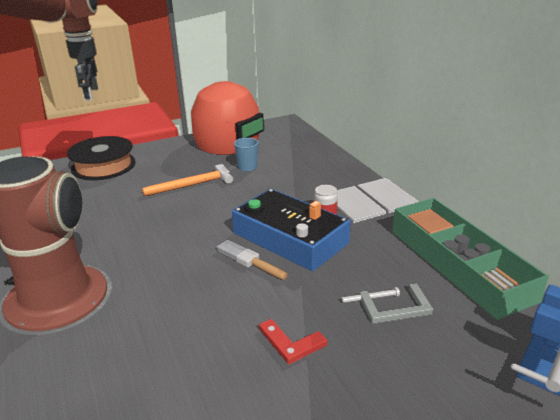

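Request:
jog_arm --increments '[{"slide":[-25,-21,-10],"rotation":[0,0,0]},{"slide":[-25,-21,-10],"rotation":[0,0,0]},{"slide":[-25,-21,-10],"rotation":[0,0,0]},{"slide":[-25,-21,0],"rotation":[0,0,0]},{"slide":[-25,-21,0],"rotation":[0,0,0]},{"slide":[-25,-21,0],"rotation":[0,0,0]},{"slide":[-25,-21,0],"rotation":[0,0,0]},{"slide":[-25,-21,0],"rotation":[0,0,0]},{"slide":[-25,-21,0],"rotation":[0,0,0]},{"slide":[-25,-21,0],"rotation":[0,0,0]},{"slide":[-25,-21,0],"rotation":[0,0,0]},{"slide":[-25,-21,0],"rotation":[0,0,0]},{"slide":[-25,-21,0],"rotation":[0,0,0]},{"slide":[-25,-21,0],"rotation":[0,0,0]},{"slide":[-25,-21,0],"rotation":[0,0,0]},{"slide":[-25,-21,0],"rotation":[0,0,0]},{"slide":[-25,-21,0],"rotation":[0,0,0]},{"slide":[-25,-21,0],"rotation":[0,0,0]},{"slide":[-25,-21,0],"rotation":[0,0,0]},{"slide":[-25,-21,0],"rotation":[0,0,0]}]' --fingers 0

```text
time: 3.32
tool_pos: [0.5403, 0.0256, 0.2383]
tool_rot: [0.0, 0.169, 0.986, 0.0]
contact_force: [1.8, 0.4, -0.2]
gripper_width: -0.003
```

Request:
jog_arm --increments '[{"slide":[-25,-21,0],"rotation":[0,0,0]},{"slide":[-25,-21,0],"rotation":[0,0,0]},{"slide":[-25,-21,0],"rotation":[0,0,0]},{"slide":[-25,-21,0],"rotation":[0,0,0]},{"slide":[-24,-20,0],"rotation":[0,0,0]},{"slide":[0,0,0],"rotation":[0,0,6.6]},{"slide":[0,0,0],"rotation":[0,0,6.6]},{"slide":[0,0,0],"rotation":[0,0,6.6]},{"slide":[0,0,0],"rotation":[0,0,6.6]},{"slide":[0,0,0],"rotation":[0,0,6.6]},{"slide":[0,0,0],"rotation":[0,0,6.6]},{"slide":[0,0,0],"rotation":[0,0,6.6]},{"slide":[0,0,0],"rotation":[0,0,0]},{"slide":[0,0,0],"rotation":[0,0,0]}]'

```text
time: 4.48
tool_pos: [0.6221, -0.1121, 0.2381]
tool_rot: [0.0, 0.541, 0.841, -0.0]
contact_force: [-0.1, 0.0, 0.2]
gripper_width: 0.001
```

```bash
python3 - <<'E'
from h import *
import pickle
s=state();print(s["time"],s["tool_pos"],s["tool_rot"],s["joint_pos"],s["gripper_width"],s["contact_force"])
fs={}
for c in("wrist","side","top"):
    f=optics.grab_frame(c); fs[c]=f;cv2.imwrite(f"pics/d_{c}.png",f["frame"])
    for th,z in(("lever_top",.109),("start_top",.092)):
        for r in place_of(th,c)[:2]: print(c,th,r["uv"],round(r["score"],2),atz(f,r["uv"],z).round(4))
pickle.dump(fs,open("d.pkl","wb"))
E
```

```text
4.4833 [ 0.62209135 -0.11213459  0.23809508] [ 1.91012463e-06  5.40567002e-01  8.41300966e-01 -9.77012913e-07] [-2.95992353e-01  5.34022950e-02  1.56232411e+00 -2.92130224e-06
  1.52586310e+00 -7.24566704e-01] 0.000692704778045749 [-0.05702811  0.03137747  0.19574455]
wrist lever_top [285.9, 146.7] 0.69 [ 0.6076 -0.0683  0.109 ]
side lever_top [317.7, 203.8] 0.5 [ 0.6122 -0.071   0.109 ]
side start_top [257.3, 204.2] 0.62 [0.4927 0.0203 0.092 ]
top start_top [261.6, 231.5] 0.59 [0.4945 0.0363 0.092 ]
```

View pics/d_wrist.png

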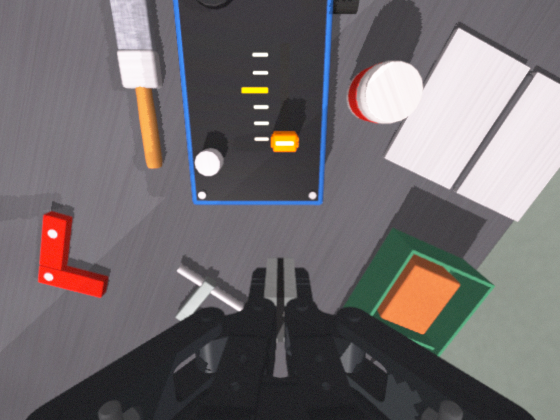

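View pics/d_side.png

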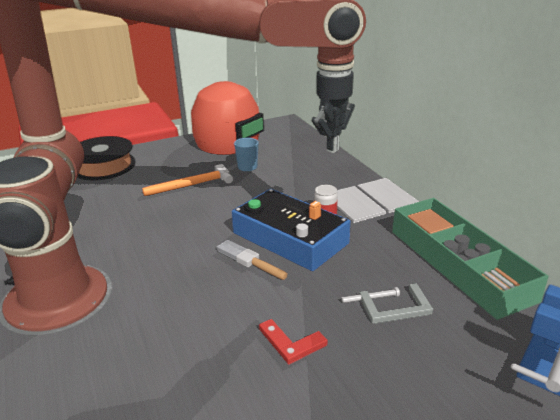

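```bash
python3 - <<'E'
import cv2
a=cv2.imread("pics/d_wrist.png")[0:220,165:345];cv2.imwrite("pics/e.png",cv2.resize(a[90:220],None,fx=4,fy=4,interpolation=2))
b=cv2.imread("pics/d_top.png")[140:300,200:400];cv2.imwrite("pics/e2.png",cv2.resize(b,None,fx=4,fy=3.7,interpolation=2))
E
python3 - <<'E'
from h import *;import pickle
from scipy.optimize import least_squares
fs=pickle.load(open("d.pkl","rb"));f=fs["wrist"];im=f["frame"].astype(int)
g=im.sum(2)
# marks: bright connected comps in column window
m=((im.max(2)>130)).astype(np.uint8);m[:,:245]=0;m[:,270:]=0;m[150:]=0
n,l,st,ce=cv2.connectedComponentsWithStats(m)
for i in range(1,n):
    if st[i,4]>15: print(st[i],ce[i].round(1),atz(f,ce[i],.07).round(4))
hsv=cv2.cvtColor(f["frame"],cv2.COLOR_BGR2HSV)
o=cv2.inRange(hsv,(5,150,100),(22,255,255));o[:,:265]=0;o[:,305:]=0;o[:120]=0;o[165:]=0
ys,xs=np.nonzero(o);print("lever",xs.min(),xs.max(),ys.min(),ys.max())
c=[atz(f,q,.07)for q in((193.5,202.5),(322.5,202.5))];print(c)
E
```

```text
[252  52  16   5  76] [259.7  54.1] [ 0.5496 -0.0025  0.07  ]
[253  71  15   4  60] [260.   72.5] [ 0.5564 -0.0175  0.07  ]
[245  87  24   7 164] [256.2  90. ] [ 0.5593 -0.0338  0.07  ]
[253 105  16   4  60] [260.5 106.5] [ 0.5695 -0.0465  0.07  ]
[254 121  15   4  58] [261.  122.6] [ 0.5763 -0.0609  0.07  ]
[254 137  15   4  57] [261.1 138.5] [ 0.5829 -0.0758  0.07  ]
lever 270 298 131 151
[array([ 0.54130186, -0.17321618,  0.07      ]), array([ 0.67473679, -0.112157  ,  0.07      ])]
```

View pics/e.png

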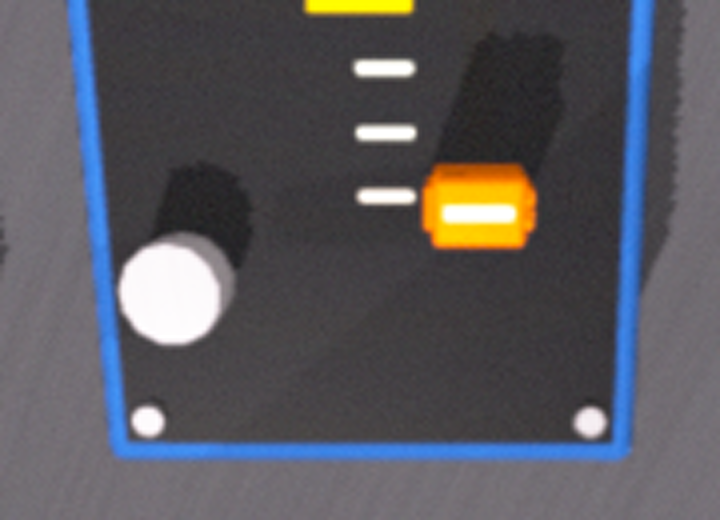

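Request:
jog_arm --increments '[{"slide":[0,5,26],"rotation":[0,0,0]},{"slide":[0,0,26],"rotation":[0,0,0]},{"slide":[0,0,26],"rotation":[0,0,0]},{"slide":[0,0,26],"rotation":[0,0,0]},{"slide":[0,0,26],"rotation":[0,0,0]},{"slide":[0,0,14],"rotation":[0,0,0]},{"slide":[0,0,10],"rotation":[0,0,0]},{"slide":[0,0,0],"rotation":[0,0,0]},{"slide":[0,0,0],"rotation":[0,0,0]}]'

```text
time: 5.68
tool_pos: [0.6271, -0.1102, 0.0847]
tool_rot: [0.0, 0.542, 0.841, 0.0]
contact_force: [1.3, -0.3, 0.6]
gripper_width: -0.003
```

```bash
cat > look.py <<'E'
from h import *
import sys
n=sys.argv[1]
EY=np.array([-.4137,.9104]);EX=np.array([.9104,.4137])
s=state();p=s["tool_pos"][:2];print(s["time"],s["tool_pos"],"ex,ey",p@EX,p@EY,"F ey",s["contact_force"][:2]@EY,s["contact_force"])
f=optics.grab_frame("wrist");cv2.imwrite(f"pics/{n}.png",f["frame"])
for th,z in(("lever_top",.109),("start_top",.092)):
    for r in place_of(th,"wrist")[:1]:
        q=atz(f,r["uv"],z)[:2];print(th,r["uv"],round(r["score"],2),q,"ex,ey",q@EX,q@EY)
E
python3 look.py g
```

```text
5.6833 [ 0.62708316 -0.11023514  0.08473776] ex,ey 0.5252922347870455 -0.35978237611155117 F ey -0.8690740366635361 [ 1.33207445 -0.34929134  0.59397231]
lever_top [275.9, 181.8] 0.98 [ 0.60440972 -0.06621881] ex,ey 0.5228598890555101 -0.3103299081611355
```

View pics/g.png

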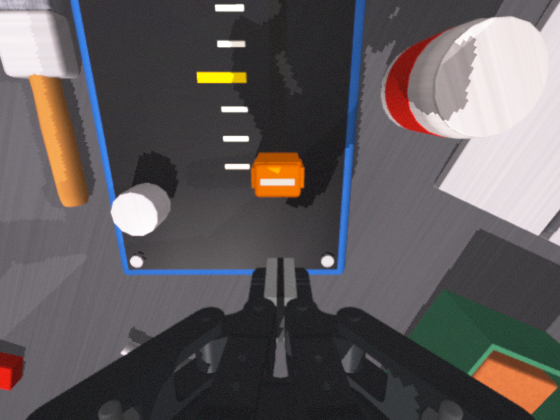

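Request:
jog_arm --increments '[{"slide":[6,-1,0],"rotation":[0,0,0]},{"slide":[6,-1,0],"rotation":[0,0,0]},{"slide":[6,0,0],"rotation":[0,0,0]},{"slide":[5,0,0],"rotation":[0,0,0]},{"slide":[3,0,0],"rotation":[0,0,0]},{"slide":[1.5,0,0],"rotation":[0,0,0]},{"slide":[1.5,0,0],"rotation":[0,0,0]},{"slide":[1.5,0,0],"rotation":[0,0,0]},{"slide":[1.5,0,0],"rotation":[0,0,0]},{"slide":[0,0,0],"rotation":[0,0,0]},{"slide":[0,0,0],"rotation":[0,0,0]}]'

```text
time: 6.75
tool_pos: [0.6117, -0.0819, 0.0842]
tool_rot: [0.0, 0.542, 0.84, 0.0]
contact_force: [-0.1, 0.6, 0.6]
gripper_width: -0.001
```

```bash
python3 look.py g2
```

```text
6.75 [ 0.6117017  -0.08188872  0.08415872] ex,ey 0.5230158625587414 -0.32761247948591427 F ey 0.5811650066822338 [-0.06819979  0.60737121  0.62919517]
lever_top [283.2, 242.2] 0.6 [ 0.60507087 -0.06464202] ex,ey 0.5241141167161771 -0.3091679176141042
```

View pics/g2.png

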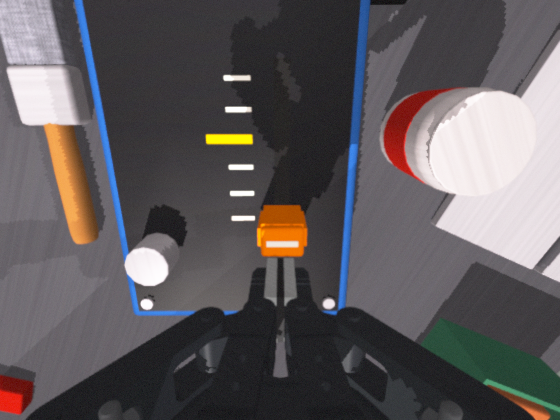

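Request:
jog_arm --increments '[{"slide":[1,0,0],"rotation":[0,0,0]},{"slide":[1,0,0],"rotation":[0,0,0]},{"slide":[1,0,0],"rotation":[0,0,0]},{"slide":[1,0,0],"rotation":[0,0,0]},{"slide":[1,0,0],"rotation":[0,0,0]},{"slide":[0,0,0],"rotation":[0,0,0]}]'

```text
time: 7.4
tool_pos: [0.6102, -0.0781, 0.0848]
tool_rot: [0.001, 0.542, 0.841, -0.0]
contact_force: [2.1, -5.0, 0.3]
gripper_width: 0.0
```

```bash
python3 look.py g3
```

```text
7.4 [ 0.61017468 -0.07805775  0.0847776 ] ex,ey 0.5232105357959917 -0.32349303824749265 F ey -5.42450189931238 [ 2.08587897 -5.010516    0.25519257]
lever_top [281.6, 246.1] 0.66 [ 0.6037999 -0.0633493] ex,ey 0.5234918283774858 -0.3074652188178773
```

Request:
jog_arm --increments '[{"slide":[1,0,0],"rotation":[0,0,0]},{"slide":[1,0,0],"rotation":[0,0,0]},{"slide":[1,0,0],"rotation":[0,0,0]},{"slide":[1,0,0],"rotation":[0,0,0]},{"slide":[1,0,0],"rotation":[0,0,0]},{"slide":[1,0,0],"rotation":[0,0,0]},{"slide":[1,0,0],"rotation":[0,0,0]},{"slide":[0,0,0],"rotation":[0,0,0]},{"slide":[0,0,0],"rotation":[0,0,0]}]'

```text
time: 8.3
tool_pos: [0.6062, -0.0703, 0.0837]
tool_rot: [-0.001, 0.542, 0.841, -0.0]
contact_force: [-0.0, 0.2, -0.7]
gripper_width: -0.001
```

```bash
python3 look.py g4
```

```text
8.3 [ 0.60624651 -0.0703384   0.08366638] ex,ey 0.5228278231783782 -0.3148402625527728 F ey 0.2135189654256968 [-0.00680691  0.23143997 -0.74531293]
lever_top [283.2, 238.6] 0.8 [ 0.59873948 -0.05113944] ex,ey 0.523936040804625 -0.29425586900892603
```

View pics/g4.png

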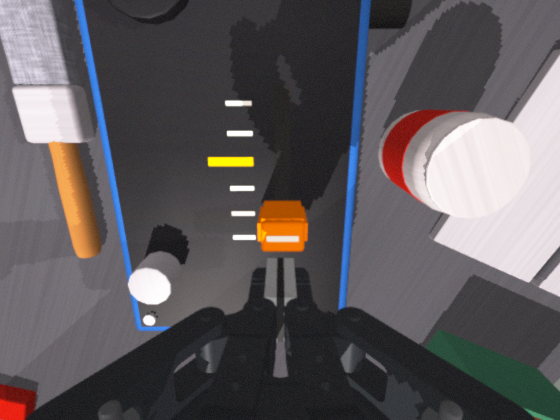

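Request:
jog_arm --increments '[{"slide":[0,0,0],"rotation":[0,0,0]},{"slide":[0,0,0],"rotation":[0,0,0]},{"slide":[0,0,0],"rotation":[0,0,0]},{"slide":[0,0,0],"rotation":[0,0,0]},{"slide":[0,0,0],"rotation":[0,0,0]},{"slide":[0,0,0],"rotation":[0,0,0]},{"slide":[0,0,0],"rotation":[0,0,0]},{"slide":[0,0,0],"rotation":[0,0,0]},{"slide":[0,0,0],"rotation":[0,0,0]}]'

```text
time: 9.2
tool_pos: [0.6066, -0.0708, 0.0841]
tool_rot: [-0.0, 0.542, 0.841, -0.0]
contact_force: [0.5, 0.5, 0.3]
gripper_width: 0.001
```

Request:
jog_arm --increments '[{"slide":[1,0,0],"rotation":[0,0,0]},{"slide":[1,0,0],"rotation":[0,0,0]},{"slide":[1,0,0],"rotation":[0,0,0]},{"slide":[1,0,0],"rotation":[0,0,0]},{"slide":[1,0,0],"rotation":[0,0,0]},{"slide":[1,0,0],"rotation":[0,0,0]},{"slide":[1,0,0],"rotation":[0,0,0]},{"slide":[1,0,0],"rotation":[0,0,0]},{"slide":[1,0,0],"rotation":[0,0,0]},{"slide":[1,0,0],"rotation":[0,0,0]},{"slide":[1,0,0],"rotation":[0,0,0]},{"slide":[1,0,0],"rotation":[0,0,0]},{"slide":[1,0,0],"rotation":[0,0,0]},{"slide":[1,0,0],"rotation":[0,0,0]},{"slide":[1,0,0],"rotation":[0,0,0]},{"slide":[0,0,0],"rotation":[0,0,0]},{"slide":[0,0,0],"rotation":[0,0,0]},{"slide":[0,0,0],"rotation":[0,0,0]}]'

```text
time: 10.7
tool_pos: [0.6001, -0.0568, 0.0837]
tool_rot: [-0.001, 0.542, 0.841, 0.0]
contact_force: [-0.2, 0.1, 0.6]
gripper_width: 0.0
```

```bash
python3 look.py g5
```

```text
10.7 [ 0.60009615 -0.05675407  0.08367413] ex,ey 0.5228483746342446 -0.29992868166964315 F ey 0.12623588786193965 [-0.19192587  0.05144569  0.61705544]
lever_top [277.9, 233.2] 0.79 [ 0.58896727 -0.03598339] ex,ey 0.5213094774094283 -0.2764150412626757
```

View pics/g5.png

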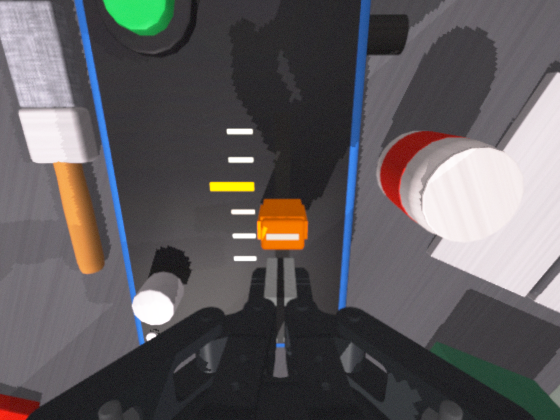

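Request:
jog_arm --increments '[{"slide":[0,0,0],"rotation":[0,0,0]},{"slide":[0,0,0],"rotation":[0,0,0]},{"slide":[0,0,0],"rotation":[0,0,0]},{"slide":[0,0,0],"rotation":[0,0,0]},{"slide":[0,0,0],"rotation":[0,0,0]},{"slide":[0,0,0],"rotation":[0,0,0]},{"slide":[0,0,0],"rotation":[0,0,0]},{"slide":[0,0,0],"rotation":[0,0,0]},{"slide":[0,0,0],"rotation":[0,0,0]}]'

```text
time: 11.6
tool_pos: [0.6005, -0.0572, 0.0841]
tool_rot: [0.0, 0.542, 0.841, 0.0]
contact_force: [1.0, 0.1, 0.1]
gripper_width: -0.0
```

Request:
jog_arm --increments '[{"slide":[1,0,0],"rotation":[0,0,0]},{"slide":[1,0,0],"rotation":[0,0,0]},{"slide":[1,0,0],"rotation":[0,0,0]},{"slide":[1,0,0],"rotation":[0,0,0]},{"slide":[1,0,0],"rotation":[0,0,0]},{"slide":[1,0,0],"rotation":[0,0,0]},{"slide":[1,0,0],"rotation":[0,0,0]},{"slide":[1,0,0],"rotation":[0,0,0]},{"slide":[1,0,0],"rotation":[0,0,0]},{"slide":[1,0,0],"rotation":[0,0,0]},{"slide":[1,0,0],"rotation":[0,0,0]},{"slide":[1,0,0],"rotation":[0,0,0]},{"slide":[1,0,0],"rotation":[0,0,0]},{"slide":[1,0,0],"rotation":[0,0,0]},{"slide":[1,0,0],"rotation":[0,0,0]},{"slide":[0,0,0],"rotation":[0,0,0]},{"slide":[0,0,0],"rotation":[0,0,0]},{"slide":[0,0,0],"rotation":[0,0,0]}]'

```text
time: 13.1
tool_pos: [0.5937, -0.043, 0.0835]
tool_rot: [-0.001, 0.542, 0.841, 0.0]
contact_force: [0.3, 0.7, 0.5]
gripper_width: 0.001
```

```bash
python3 look.py g6
```

```text
13.1 [ 0.59374743 -0.04295417  0.08354996] ex,ey 0.5227775197246608 -0.2847387870072556 F ey 0.5525740684713959 [0.25288609 0.72187285 0.5450312 ]
lever_top [282.9, 238.2] 0.92 [ 0.58597542 -0.02355448] ex,ey 0.5237275370410849 -0.26386203471851316
start_top [137.1, 28.1] 0.62 [0.48711356 0.03593313] ex,ey 0.458333720116714 -0.16880535345670802
```

View pics/g6.png

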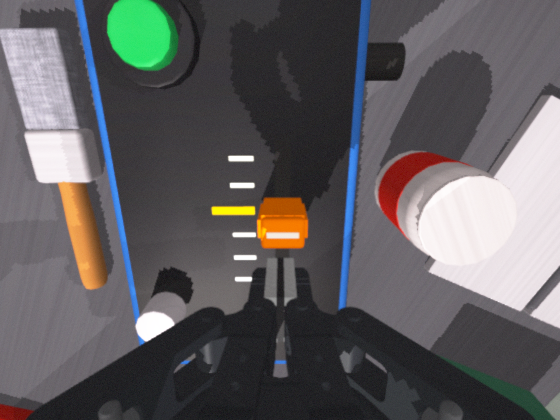

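Request:
jog_arm --increments '[{"slide":[0,0,0],"rotation":[0,0,0]},{"slide":[0,0,0],"rotation":[0,0,0]},{"slide":[0,0,0],"rotation":[0,0,0]},{"slide":[0,0,0],"rotation":[0,0,0]},{"slide":[0,0,0],"rotation":[0,0,0]},{"slide":[0,0,0],"rotation":[0,0,0]},{"slide":[0,0,0],"rotation":[0,0,0]},{"slide":[0,0,0],"rotation":[0,0,0]},{"slide":[0,0,0],"rotation":[0,0,0]},{"slide":[-5,0,0],"rotation":[0,0,0]},{"slide":[-5,0,0],"rotation":[0,0,0]},{"slide":[0,0,-15],"rotation":[0,0,0]},{"slide":[0,0,-25],"rotation":[0,0,0]},{"slide":[0,0,-25],"rotation":[0,0,0]},{"slide":[0,0,-15],"rotation":[0,0,0]},{"slide":[0,0,0],"rotation":[0,0,0]}]'

```text
time: 14.58
tool_pos: [0.6013, -0.0537, 0.1692]
tool_rot: [0.004, 0.542, 0.84, 0.001]
contact_force: [0.4, -1.1, 0.3]
gripper_width: 0.0
```

```bash
python3 look.py g7; python3 - <<'E'
from h import *
f=optics.grab_frame("wrist")
hsv=cv2.cvtColor(f["frame"],cv2.COLOR_BGR2HSV)
EY=np.array([-.4137,.9104]);EX=np.array([.9104,.4137])
o=cv2.inRange(hsv,(50,120,60),(80,255,255));n,l,st,ce=cv2.connectedComponentsWithStats(o)
for i in range(1,n):
    if st[i,4]>200:q=atz(f,ce[i],.092)[:2];print(st[i],q,q@EX,q@EY)
E
```

```text
14.5833 [ 0.6013026  -0.05367138  0.16921467] ex,ey 0.5252220371794502 -0.29762131145210535 F ey -1.15865718939954 [ 0.42307407 -1.08043876  0.27284464]
lever_top [278.2, 174.8] 0.89 [ 0.58604058 -0.02350415] ex,ey 0.5238076755658528 -0.26384316338691766
start_top [180.7, 35.2] 0.58 [0.48564799 0.03485941] ex,ey 0.45655527159133047 -0.1691765648705366
[ 166   16   46   50 1781] [0.48903988 0.03479148] 0.4596151397271705 -0.17064163840141186
[475 354  50  27 213] [ 0.86039995 -0.10971253] 0.7379200369406314 -0.45582974911778995
```

View pics/g7.png

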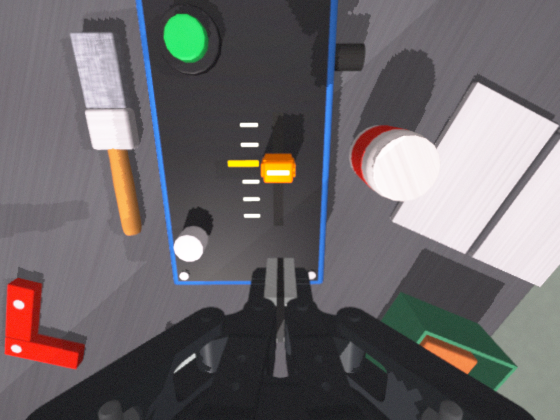

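Request:
jog_arm --increments '[{"slide":[15.5,-8,0],"rotation":[0,0,0]},{"slide":[15.5,-8,0],"rotation":[0,0,0]},{"slide":[15.5,-8,0],"rotation":[0,0,0]},{"slide":[15.5,-8,0],"rotation":[0,0,0]},{"slide":[15.5,-8,0],"rotation":[0,0,0]},{"slide":[15.5,-8,0],"rotation":[0,0,0]},{"slide":[15.5,-8,0],"rotation":[0,0,0]},{"slide":[15.5,-8,0],"rotation":[0,0,0]},{"slide":[0,0,20],"rotation":[0,0,0]},{"slide":[0,0,20],"rotation":[0,0,0]},{"slide":[0,0,10],"rotation":[0,0,0]},{"slide":[0,0,0],"rotation":[0,0,0]},{"slide":[0,0,0],"rotation":[0,0,0]},{"slide":[0,0,0],"rotation":[0,0,0]}]'

```text
time: 15.95
tool_pos: [0.4894, 0.0337, 0.1146]
tool_rot: [0.0, 0.542, 0.84, 0.0]
contact_force: [-1.0, -0.1, 0.8]
gripper_width: -0.001
```

```bash
python3 look.py g8; python3 - <<'E'
from h import *
f=optics.grab_frame("side");a=f["frame"][120:280,200:400];cv2.imwrite("pics/g8s.png",cv2.resize(a,None,fx=4,fy=3.7,interpolation=2))
E
```

```text
15.95 [0.48936993 0.03373857 0.11457952] ex,ey 0.45948003012108346 -0.17173674674043177 F ey 0.36485734257656777 [-0.99275535 -0.05035759  0.80401611]
lever_top [371.7, 364.0] 0.64 [ 0.5853936  -0.02191529] ex,ey 0.52387598060538 -0.2621290185703533
start_top [278.8, 234.0] 0.59 [0.48722668 0.03529199] ex,ey 0.4581714685238829 -0.1694358508872116
```

View pics/g8.png

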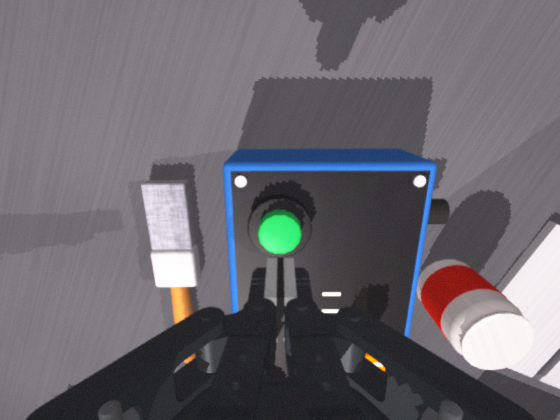

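View pics/g8s.png

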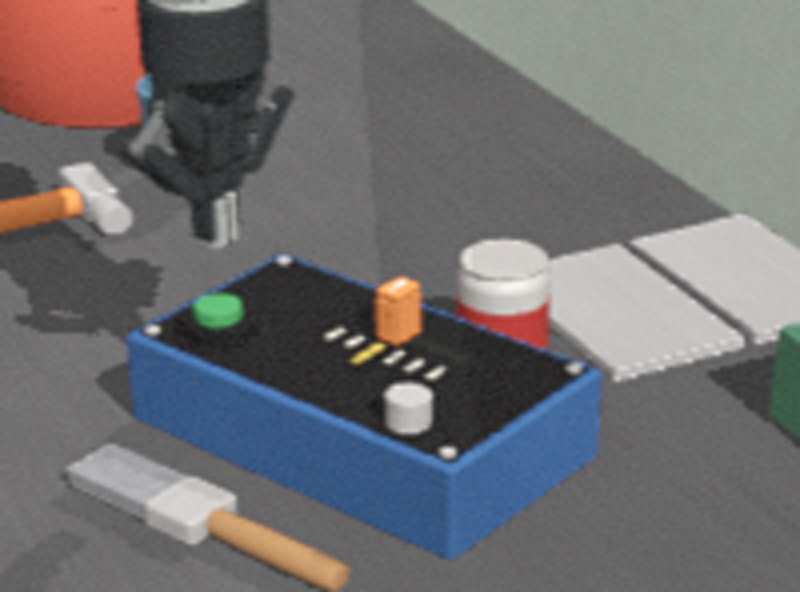

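Request:
jog_arm --increments '[{"slide":[1.5,-1,8],"rotation":[0,0,0]},{"slide":[0,0,6],"rotation":[0,0,0]},{"slide":[0,0,4],"rotation":[0,0,0]},{"slide":[0,0,2],"rotation":[0,0,0]},{"slide":[0,0,2],"rotation":[0,0,0]},{"slide":[0,0,2],"rotation":[0,0,0]},{"slide":[0,0,2],"rotation":[0,0,0]},{"slide":[0,0,1],"rotation":[0,0,0]},{"slide":[0,0,1],"rotation":[0,0,0]},{"slide":[0,0,0],"rotation":[0,0,0]},{"slide":[0,0,0],"rotation":[0,0,0]},{"slide":[0,0,0],"rotation":[0,0,0]}]'

```text
time: 17.15
tool_pos: [0.4875, 0.0348, 0.0863]
tool_rot: [0.0, 0.542, 0.841, 0.0]
contact_force: [0.1, 0.5, 0.4]
gripper_width: 0.0
```

```bash
python3 look.py g9; python3 - <<'E'
from h import *
f=optics.grab_frame("side");a=f["frame"][140:260,210:350];cv2.imwrite("pics/g9s.png",cv2.resize(a,None,fx=5,fy=5,interpolation=2))
E
```

```text
17.15 [0.48749743 0.03480416 0.08626985] ex,ey 0.4582161451649897 -0.16999198183440442 F ey 0.46023891039059883 [0.0596487  0.53264013 0.40735077]
start_top [281.2, 256.6] 0.58 [0.48752208 0.03523418] ex,ey 0.4584164810143097 -0.16961068697264664
```

View pics/g9.png

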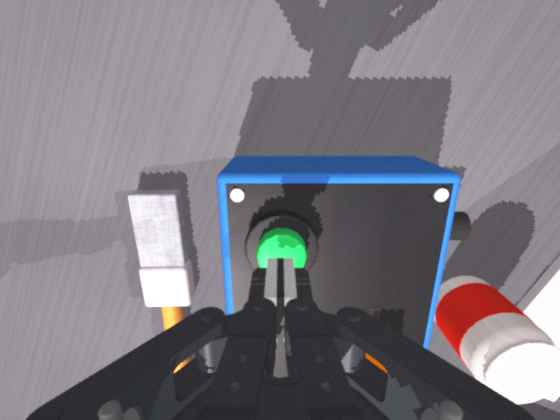

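View pics/g9s.png

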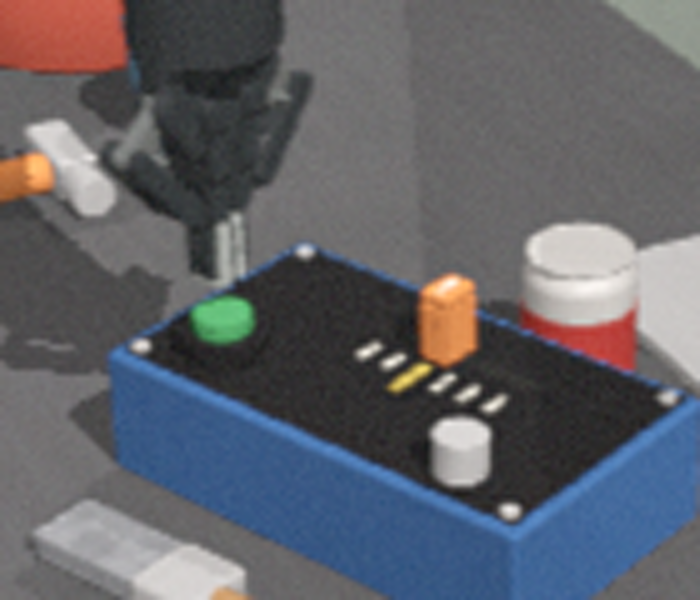

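```bash
python3 - <<'E'
from h import *
from scipy.spatial.transform import Rotation as Ro
s=state();p=s["tool_pos"];q=s["tool_rot"];R=Ro.from_quat([q[1],q[2],q[3],q[0]]).as_matrix()
f=optics.grab_frame("wrist");g=optics.grab_frame("side")
for o in((0,0,0),(.011,0,0),(.011,0,-.013),(-.011,0,0),(0,0,-.0187)):
    X=p+R@np.array(o);print(o,proj(f,X)[0].round(1),proj(g,X)[0].round(1),((proj(g,X)[0]-[210,140])*5).round(0))
EY=np.array([-.4137,.9104]);EX=np.array([.9104,.4137])
b=.4583*EX-.1695*EY;X=[*b,.092];print(proj(f,X),proj(g,X),(proj(g,X)[0]-[210,140])*5)
cv2.imwrite("pics/h.png",cv2.resize(f["frame"][200:340,210:350],None,fx=4,fy=4,interpolation=2))
E
```

```text
(0, 0, 0) [280.8 252.6] [253.2 204. ] [216. 320.]
(0.011, 0, 0) [280.9 235.8] [250.  202.6] [200. 313.]
(0.011, 0, -0.013) [280.9 245.4] [249.7 198.1] [199. 291.]
(-0.011, 0, 0) [280.8 268.9] [256.4 205.4] [232. 327.]
(0, 0, -0.0187) [280.9 268.4] [252.8 197.5] [214. 288.]
[[281.04938574 256.49558049]] [[252.98328742 201.96083449]] [214.91643708 309.80417245]
```

View pics/h.png

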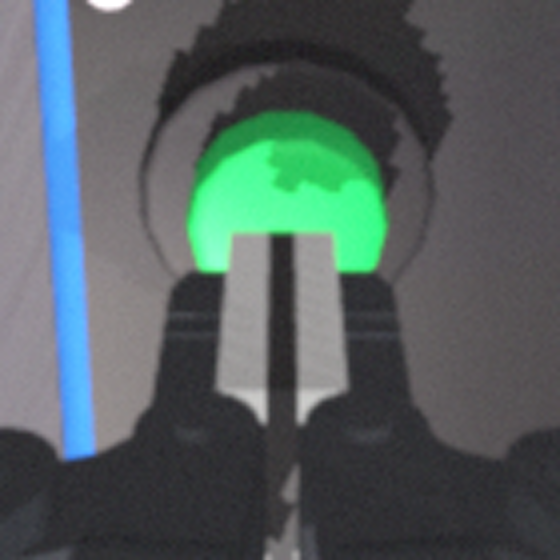

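Request:
jog_arm --increments '[{"slide":[0,0,2],"rotation":[0,0,0]},{"slide":[0,0,2],"rotation":[0,0,0]},{"slide":[0,0,2],"rotation":[0,0,0]},{"slide":[0,0,0],"rotation":[0,0,0]},{"slide":[0,0,0],"rotation":[0,0,0]}]'

```text
time: 17.87
tool_pos: [0.4871, 0.0349, 0.0798]
tool_rot: [-0.0, 0.542, 0.841, -0.0]
contact_force: [-0.1, 0.1, -0.4]
gripper_width: -0.004
```

Request:
jog_arm --increments '[{"slide":[0,0,1],"rotation":[0,0,0]},{"slide":[0,0,1],"rotation":[0,0,0]},{"slide":[0,0,1],"rotation":[0,0,0]},{"slide":[0,0,0],"rotation":[0,0,0]},{"slide":[0,0,0],"rotation":[0,0,0]}]'

```text
time: 18.28
tool_pos: [0.4873, 0.0349, 0.077]
tool_rot: [-0.0, 0.542, 0.841, -0.0]
contact_force: [0.3, -0.2, -0.2]
gripper_width: -0.0
```

```bash
python3 look.py g10; python3 - <<'E'
from h import *
f=optics.grab_frame("side");a=f["frame"][140:260,210:350];cv2.imwrite("pics/g10s.png",cv2.resize(a,None,fx=5,fy=5,interpolation=2))
E
```

```text
18.2833 [0.48729106 0.03485758 0.07698916] ex,ey 0.45805035611719486 -0.16985797347958695 F ey -0.2925747582248484 [ 0.2683286  -0.19943675 -0.22899393]
start_top [278.9, 264.4] 0.88 [0.48613161 0.03474967] ex,ey 0.4569501581516585 -0.1694765515337332
```

View pics/g10s.png

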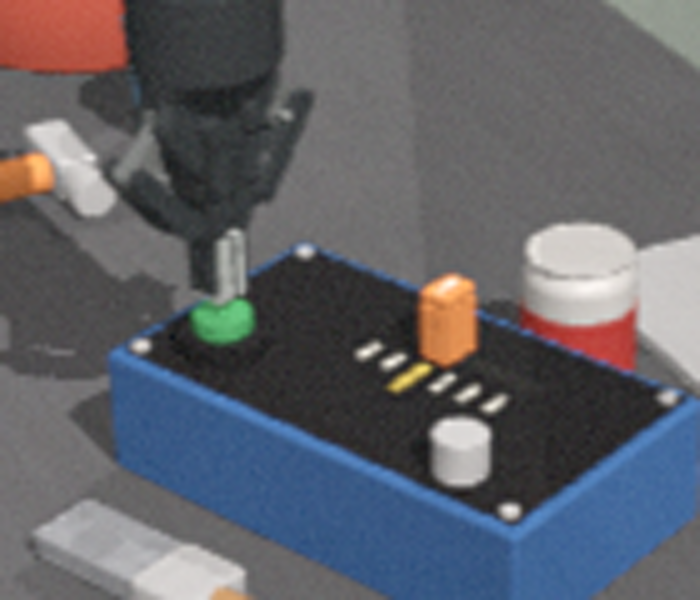

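Request:
jog_arm --increments '[{"slide":[0,0,1],"rotation":[0,0,0]},{"slide":[0,0,1],"rotation":[0,0,0]},{"slide":[0,0,1],"rotation":[0,0,0]},{"slide":[0,0,0],"rotation":[0,0,0]},{"slide":[0,0,0],"rotation":[0,0,0]}]'

```text
time: 18.9
tool_pos: [0.4872, 0.0348, 0.0739]
tool_rot: [-0.0, 0.542, 0.841, -0.0]
contact_force: [0.1, 0.3, -0.5]
gripper_width: 0.001
```

Request:
jog_arm --increments '[{"slide":[0,0,1],"rotation":[0,0,0]},{"slide":[0,0,1],"rotation":[0,0,0]},{"slide":[0,0,0],"rotation":[0,0,0]},{"slide":[0,0,0],"rotation":[0,0,0]}]'

```text
time: 19.23
tool_pos: [0.4873, 0.0349, 0.072]
tool_rot: [-0.0, 0.542, 0.841, -0.0]
contact_force: [-0.6, 0.7, 0.6]
gripper_width: 0.002
```

Request:
jog_arm --increments '[{"slide":[0,0,1],"rotation":[0,0,0]},{"slide":[0,0,1],"rotation":[0,0,0]},{"slide":[0,0,0],"rotation":[0,0,0]},{"slide":[0,0,0],"rotation":[0,0,0]}]'

```text
time: 19.57
tool_pos: [0.4873, 0.0349, 0.07]
tool_rot: [-0.0, 0.542, 0.841, -0.0]
contact_force: [-0.1, 0.0, 0.7]
gripper_width: 0.001
```

```bash
python3 look.py g11; python3 - <<'E'
from h import *
f=optics.grab_frame("side");a=f["frame"][140:260,210:350];cv2.imwrite("pics/g11s.png",cv2.resize(a,None,fx=5,fy=5,interpolation=2))
f=optics.grab_frame("wrist")
cv2.imwrite("pics/g11w.png",cv2.resize(f["frame"][200:340,210:350],None,fx=4,fy=4,interpolation=2))
E
```

```text
19.5667 [0.4872679  0.03485057 0.06998177] ex,ey 0.4580263776632091 -0.16985477689567735 F ey 0.07348501163913511 [-0.11578144  0.02810438  0.71837336]
start_top [283.0, 268.9] 0.63 [0.48759724 0.03677451] ex,ey 0.45912214557351244 -0.16823946134763423
```

View pics/g11s.png

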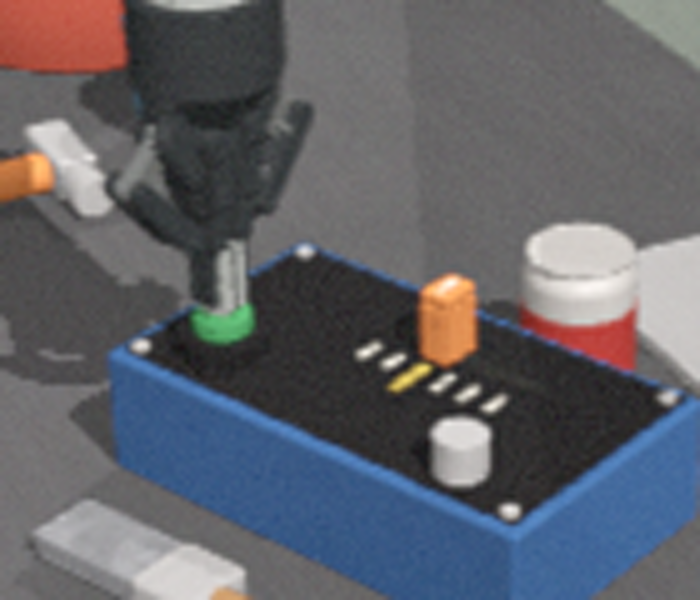

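View pics/g11w.png

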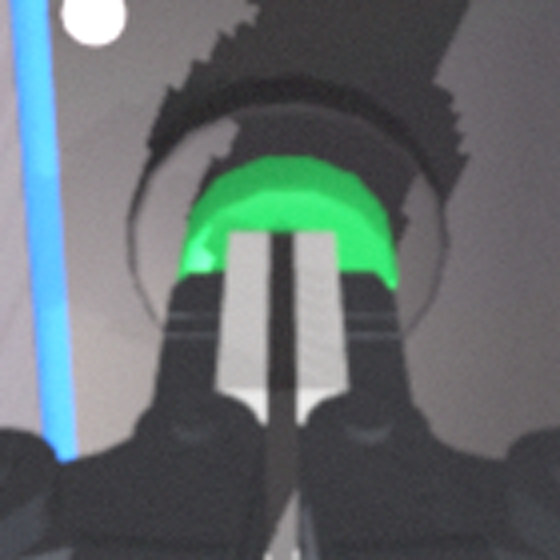

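Request:
jog_arm --increments '[{"slide":[0,0,1],"rotation":[0,0,0]},{"slide":[0,0,1],"rotation":[0,0,0]},{"slide":[0,0,0],"rotation":[0,0,0]},{"slide":[0,0,0],"rotation":[0,0,0]}]'

```text
time: 20.15
tool_pos: [0.4875, 0.0348, 0.0683]
tool_rot: [0.0, 0.542, 0.841, 0.0]
contact_force: [0.1, 0.1, 1.5]
gripper_width: 0.001
```

Request:
jog_arm --increments '[{"slide":[0,0,1],"rotation":[0,0,0]},{"slide":[0,0,1],"rotation":[0,0,0]},{"slide":[0,0,0],"rotation":[0,0,0]},{"slide":[0,0,0],"rotation":[0,0,0]}]'

```text
time: 20.48
tool_pos: [0.4876, 0.0348, 0.0663]
tool_rot: [0.0, 0.542, 0.841, 0.0]
contact_force: [-0.4, -0.0, 2.9]
gripper_width: -0.001
```

Request:
jog_arm --increments '[{"slide":[0,0,1],"rotation":[0,0,0]},{"slide":[0,0,1],"rotation":[0,0,0]},{"slide":[0,0,0],"rotation":[0,0,0]},{"slide":[0,0,0],"rotation":[0,0,0]}]'

```text
time: 20.82
tool_pos: [0.4876, 0.0348, 0.0643]
tool_rot: [0.0, 0.542, 0.841, 0.0]
contact_force: [0.7, 0.7, 3.7]
gripper_width: 0.001
```

Request:
jog_arm --increments '[{"slide":[0,0,0.5],"rotation":[0,0,0]},{"slide":[0,0,0.5],"rotation":[0,0,0]},{"slide":[0,0,0],"rotation":[0,0,0]},{"slide":[0,0,0],"rotation":[0,0,0]},{"slide":[0,0,0],"rotation":[0,0,0]}]'

```text
time: 21.23
tool_pos: [0.4876, 0.0348, 0.0633]
tool_rot: [0.0, 0.542, 0.84, 0.0]
contact_force: [0.5, 0.0, 4.9]
gripper_width: -0.004
```

Go on until it bottoms out (force rising above the spring's ~5 N).

Request:
jog_arm --increments '[{"slide":[0,0,0.5],"rotation":[0,0,0]},{"slide":[0,0,0.5],"rotation":[0,0,0]},{"slide":[0,0,0],"rotation":[0,0,0]},{"slide":[0,0,0],"rotation":[0,0,0]},{"slide":[0,0,0],"rotation":[0,0,0]}]'

```text
time: 21.65
tool_pos: [0.4876, 0.0348, 0.0628]
tool_rot: [0.0, 0.542, 0.841, 0.0]
contact_force: [-1.6, -0.3, 7.8]
gripper_width: -0.004
```

Request:
jog_arm --increments '[{"slide":[0,0,0],"rotation":[0,0,0]},{"slide":[0,0,0],"rotation":[0,0,0]},{"slide":[0,0,-3],"rotation":[0,0,0]},{"slide":[0,0,-5],"rotation":[0,0,0]},{"slide":[0,0,-15],"rotation":[0,0,0]},{"slide":[0,0,-25],"rotation":[0,0,0]},{"slide":[0,0,-25],"rotation":[0,0,0]},{"slide":[0,0,-25],"rotation":[0,0,0]},{"slide":[0,0,-25],"rotation":[0,0,0]},{"slide":[0,0,-20],"rotation":[0,0,0]},{"slide":[0,0,-10],"rotation":[0,0,0]},{"slide":[0,0,0],"rotation":[0,0,0]},{"slide":[0,0,0],"rotation":[0,0,0]},{"slide":[0,0,0],"rotation":[0,0,0]},{"slide":[0,0,0],"rotation":[0,0,0]}]'

```text
time: 22.9
tool_pos: [0.4862, 0.0349, 0.2127]
tool_rot: [-0.002, 0.542, 0.841, -0.001]
contact_force: [0.4, 0.2, -0.2]
gripper_width: 0.0
```

```bash
python3 look.py k; python3 - <<'E'
from h import *
f=optics.grab_frame("side");a=f["frame"][140:260,210:350];cv2.imwrite("pics/ks.png",cv2.resize(a,None,fx=5,fy=5,interpolation=2))
E
```

```text
22.9 [0.48623089 0.03491476 0.21274945] ex,ey 0.4571088412214124 -0.16936732737203258 F ey 0.012412770791191857 [ 0.36851026  0.18109124 -0.2025309 ]
lever_top [348.5, 288.4] 0.7 [ 0.58678844 -0.02088517] ex,ey 0.5255720013214008 -0.26176823836824603
start_top [279.7, 195.7] 0.65 [0.48499852 0.0346744 ] ex,ey 0.4558874513263859 -0.1690763086379128
```

View pics/k.png

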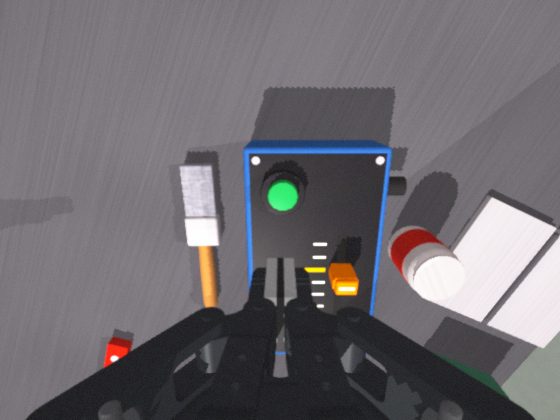

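View pics/ks.png

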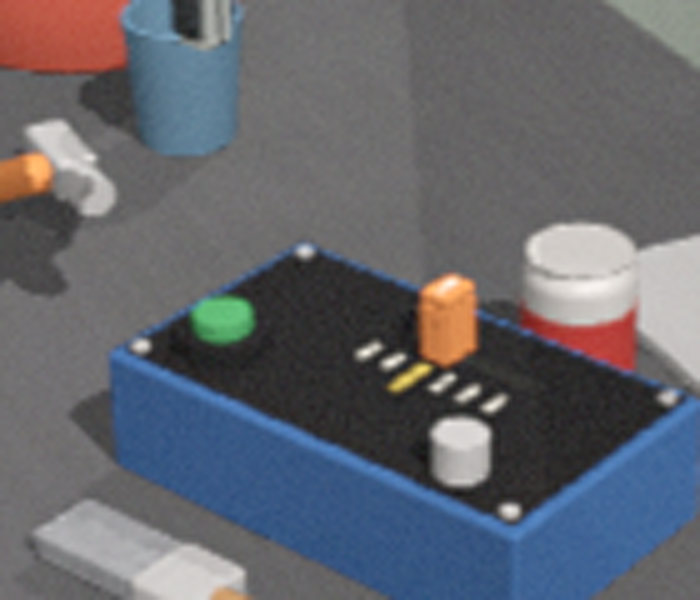

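Lever at the yellow mark (side crop 447,335), the button is out again (222,318), nut, tin and brush unmoved, fingers clear.

```bash
python3 -c "
from plant import manip
print(manip.job_done())"
```

```text
the job is handed in; nothing more can be done
None
```

I set the lever to the third click one click at a time, pressed the green button fully in, moved clear and handed the job in at about 23 s. The hand-in call gives no verdict.

- **Lever:** I pushed it with shut fingers, moving about 1 mm per row, and paused about 1 s in each click. After each push the wrist camera showed a step of roughly 16 mm, and the contact force was back near zero. The last wrist-camera measurement put the lever about 48–49 mm from its parked position, beside the yellow mark.
- **Button:** I pressed it until the force rose from about 4.9 N to 7.8 N, which means it reached its stop. It looks fully out again in the side picture.
- **Clearance:** The fingers ended about 0.21 m above the bench with no contact force. The nut, tin and brush look unmoved. I did not check the mug, hammer, square and clamp against the start; the arm never worked near them.

**Disagreements:**
- The shut fingertips sit about 20 mm short of the stated tool point, seen in the pictures and from where they first touched the button. I pressed the button by force for that reason. The lever pushes therefore touched it near its top.
- The trained networks were a few mm off in the side and top views, so I relied mainly on the wrist camera.
- My first move call was refused because each row must give both the slide and the rotation. Nothing moved.

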